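# Dose a grinding ball from a spring-slide dispenser

## Robot

A 6-joint arm with a two-finger parallel gripper is mounted at the origin on a cart in front of the work surface, level with it; the furniture and walls round the work are solid. World frame = base frame: x ahead of the robot, y to its left, z up, the work surface at z = 0. Lengths are in mm, angles in rad, forces in N, time in s.
With the tool pointing down it reaches from about 300 to 850 mm from the base axis. Payload 5.4 kg.
Tool frame: the origin (TCP) lies on the centre line of the jaws, within the pads' length; the fingertips stand 22 mm ahead of it and the grasp point (between the pads) lies 3 mm ahead of it (ctrl.finger_overhang is the distance from the TCP to the fingertips, in mm); z points along the fingers, y is the line along which they close (so a half turn about z gives the same grasp; the last joint's range is limited). The gripper opens to 85 mm and grips with 20 to 120 N. Pads are 22 mm wide; open, the fingers measure 114 mm over their backs; the gripper's body (76 mm by 85 mm) begins 54 mm behind the grasp point. The pads swing forward as they close: fully open they stand 13 mm farther back than shut.
Start: joints at [1.066, 0.158, 1.597, -0, 1.386, -0.21], TCP at [167.076, 550.175, 253.299] pointing down, gripper open.
Joint ranges: [-2.91, 2.91], [-0.94, 2.29], [0.18, 2.7], [-1.29, 4.43], [0.17, 2.64], [-3, 3]. Speed limits (rad/s): [2.57, 2.57, 3.14, 3.14, 3.14, 3.14].

## Interface

Orientations are given as a unit quaternion [x, y, z, w].
In Python, from workcell import sensors, imaging, ctrl, nets gives the robot as it stands.
- The arm moves only by the tool arm_command, never from a script. Its argument "plan" is a list of rows, each an object with "delta_rot": the turn, a rotation vector about the tool's x, y, z in degrees, a list of three; "travel": the shift along the tool's x, y, z in mm, a list of three; "fingers": the opening, from 0 (shut) to 1 (fully open). A call has 1 to 5 rows; each row is the pose to reach, as a shift and turn from the pose commanded when the call began, along the tool's axes at that moment; what a row does not reach only later rows make up. A row lasts 1/12 s, in which the tool goes at most 41.7 mm and 7.16 degrees, less where a joint would pass 70% of its speed; a pose out of reach is approached as far as the arm can. A call with a gripper value outside its range is refused whole. The fingers move at their own pace and stop on an object; "squeeze" is the grip in N (left out, the last holds). Time passes only in rows, so rows that repeat a pose let the fingers close. It gives the time, the measured TCP pose, the force, the opening and the grip force at its end, in the units of the state.
- sensors.read_state(): the state, without advancing time (a new reading comes with each control period).
- imaging.capture(name): name is "scene" or "top" or "wrist"; returns a dict with "img" (400x640x3 uint8, red, green, blue), "camera_matrix" (3x3 intrinsics, pixels), "distortion" ([k1, k2, p1, p2, k3] as OpenCV has them; the pictures are not rectified), "R" (3x3) and "t" (3): a world point X has camera coordinates R X + t; the wrist camera has in their place "hand_eye" (4x4, takes a point from camera to tool coordinates, whose origin is the TCP and whose axes are the flange's). Camera axes: x right, y down, z forward; pixel columns grow to the right and rows downward; lengths in mm; the calibration is good to about 2 mm. A picture is of the moment at which its call begins: read the wrist's pose just before it. There is no depth.
- ctrl.job_done(): hands the job in; it is judged then, once.
Trained networks look in the newest picture that a camera, given by its name, has taken for a name from the list of things; names that differ only in an ending like _2 or _b are one class to them, and where a whole thing is asked for, a point or a joint stands for the part that bears it (a point fixed in the world has none). Each returns a list of dicts, best first, with "confidence" (0 to 1); they miss things now and then, are a little off and sometimes report something else, mostly with a low value. They report only what shows in the picture. A call takes as long as a camera call. They do not tell look-alikes from the thing itself.
- nets.silhouettes(thing, camera): "mask" (400x640 bool, what is visible of it) and "extent" ([centre column, centre row, width, height] in pixels, round what is visible of it).
The state is a dict: "time": time; "joint_positions": joint angles; "qd": joint speeds; "joint_torque": joint torques, N m; "position": TCP position; "ee_rot": TCP orientation; "force": force on the tool from outside, world axes, zero at the start; "wrist_torque": the same for the moment, N m; "grip_width": opening from 0.0 (shut) to 1.0 (fully open); "finger_force": force on a finger pad.
Only numpy, scipy, OpenCV 4.12 (cv2) and the standard library are available. Lean on these libraries where they do the work, as an engineer would, in place of code of your own. Each camera call takes 0.05 s, during which the arm holds its last target. There are 200 camera calls.

## Task

Slide the white casserole by its handle along the base plate, without lifting it, into the ring under the ball dispenser's outlet and let go of it. Then pull the dispenser's tab towards the front until you feel its slide meet the rubber end pad inside, pressed surely against it but without crushing it, and let go there so that the slide snaps back home by itself, with the ball left in the casserole. Leave the other things where they stand.

Things in the scene. Friction and masses are not known exactly. Their poses are not given: they have to be found in the camera images.
- station: ball dispenser, fixed. Base plate 240 (x) x 430 (y) x 10 mm with three 108 mm ring marks at y -150, 0, +150 mm. Over the middle ring a head on a rear column: x -78 to 125, y +-28, z 75 to 111 mm; spout under it down to z 63. Clear magazine tube, 29 mm wide, at x 55, top at z 179 mm (balls seen in it are fixed). Origin: on the bench under the middle ring's centre; front is -x.
- outlet_mark (a point): centre of the middle ring, on the base plate's top (10 mm above the work surface), under the outlet; axes as the station's.
- slide (a joint): travel of the spring slide, m: 0 home, grows when pulled to the front (station -x). Spring 4 N at home to 7 N at the end, drag 14 N per m/s. It carries one ball, which drops out of the spout at about 0.03 to 0.045; a thin dust strip comes out of the head's front with it. The end pad, hidden in the head, is set differently each time: the slide meets it somewhere from 0.045 to 0.065.
- tab (a point): middle of the slide's pull tab, an upright ribbed aluminium block 16 (x) x 30 (y) x 48 mm tall (z 113 to 161 mm) standing up through the open slot on top of the head, 43 mm in front of the magazine tube's axis; this point is 139 mm above the bench and moves with the slide. Axes as the station's. Grip it across y from above, or push it from behind.
- pad (a joint): how far the rubber end pad is pressed in, m: 0 untouched; stiffness 4.5 N per mm, on top of the slide's spring. The end counts as reached at 0.001 (4.5 N); beyond 0.0055 (25 N) the pad is crushed, which fails.
- casserole: white porcelain casserole, loose, 0.15 to 0.3 kg: round bowl 88 mm across, 45 mm high, wall 4 mm, open on top, with a round handle 12 mm thick that rises out towards its own -x; 192 mm long overall. Stands on the left or the right ring, handle roughly to the front. Origin: centre of its underside.
- handle (a point): place to grip on the casserole's handle, on the rod's axis, 120 mm from the bowl's axis and 60 mm above the underside. Axes as the casserole's; the rod runs along x, falling towards the bowl by 18 degrees. Grip across y.
- ball_center (a point): centre of the 20 mm steel grinding ball that lies hidden in the slide's pocket at the start.
- tip_beaker: glass beaker with used tips, 65 mm across, 82 mm high, on the other outer ring; stays. Origin: centre of its underside.
- bottle_amber: amber reagent bottle, 41 mm across, 94 mm high, at the back of the base plate; stays. Origin: centre of its underside.
- bottle_milky: milky pinkish reagent bottle, 43 mm across, 99 mm high, at the back of the base plate; stays. Origin: centre of its underside.
- bottle_pink: clear bottle with pink contents, 48 mm across, 104 mm high, on the bench to the left of the base plate; stays. Origin: centre of its underside.
Not all that is in view belongs to the job. What is shaped like the casserole but turquoise is not meant.

How it is judged (in metres and radians):
On the way, in this order (a step that is already met when the one before it is completed fails the run):
1. the casserole stands released in the middle ring, its centre within 12 mm of the ring's, the slide still home (horizontal distance between casserole and outlet_mark below 0.012 m and linear speed of casserole below 0.01 m/s and contact force between the fingers and casserole below 0.2 N and value of joint slide below 0.004 m), for 0.2 s.
2. the slide is at its end: the rubber pad is pressed in by 1 mm or more (value of joint pad above 0.001 m), for 0.05 s.
3. the slide snaps back by itself (faster than 0.2 m/s) (velocity of joint slide below -0.2 m/s).
At the end, for the whole second after the job is handed in: The slide is fully home (within 3 mm); the casserole stands upright on the base plate, released and at rest, its centre within 15 mm of the middle ring's centre; the ball lies inside it (value of joint slide below 0.003 m and horizontal distance between casserole and outlet_mark below 0.015 m and height (world z) of casserole between 0.007 and 0.013 m and angle between casserole's own z axis and vertical below 0.06 rad and horizontal distance between ball_center and casserole below 0.036 m and height (world z) of ball_center between 0.018 and 0.045 m and linear speed of casserole below 0.02 m/s and contact force between the fingers and casserole below 0.2 N); the robot touches nothing.
It fails at once if the rubber end pad is crushed (pressed in more than 5.5 mm) (value of joint pad above 0.0055 m).
It fails at once if the casserole is lifted more than 6 mm off the base plate or tipped more than 0.2 rad (height (world z) of casserole above 0.016 m or angle between casserole's own z axis and vertical above 0.2 rad).
It fails at once if the beaker or a bottle is shifted by more than 20 mm or tipped (distance of any of tip_beaker, bottle_amber, bottle_milky, bottle_pink from where it was at the start of the episode above 0.02 m or angle between any of tip_beaker, bottle_amber, bottle_milky, bottle_pink's own z axis and vertical above 0.3 rad).
It also fails if it takes over 51 s, if anything falls off the work surface, if the arm or the gripper's body presses on something with over 40 N, if the wrist force passes 120 N, or if a joint passes its speed limit or range.

## Working session

There is one attempt and no reset: what is moved stays moved. The work goes in short steps, Python scripts to look and compute and a tool call to move; the robot and the scene stay as the last step left them, time stands still between calls to the robot, and variables do not carry over. Pictures are saved under pics/ and viewed, at most 10 in all, crops included, and the job is handed in when it is done.

Besides the shell and the picture viewer there is one more tool, called by a JSON object that holds its "name" and its "arguments", one argument or row to a line. arm_command: Moves the arm, as the interface text tells. Its arguments: {"type":"object","properties":{"plan":{"type":"array","items":{"type":"object","properties":{"delta_rot":{"type":"array","items":{"type":"number"}},"travel":{"type":"array","items":{"type":"number"}},"fingers":{"type":"number"}}}},"squeeze":{"type":"number"}},"required":["plan"]}

```bash
ls; mkdir -p pics; python3 - <<'E'
from workcell import sensors, imaging, ctrl, nets
import cv2,numpy as np
print(sensors.read_state(), ctrl.finger_overhang)
for c in ["scene","top"]:
    d=imaging.capture(c)
    cv2.imwrite(f"pics/{c}0.png",d["img"][:,:,::-1])
    print(c,d["camera_matrix"],d["distortion"],d["R"],d["t"])
    for n in ["station","tab","casserole","tip_beaker","bottle_amber","bottle_milky","bottle_pink","handle"]:
        for r in nets.silhouettes(n,c)[:3]: print(n,round(r["confidence"],2),np.round(r["extent"]))
E
```

```text
pics
{'time': 0.0, 'joint_positions': array([ 1.06588837e+00,  1.59049367e-01,  1.59824257e+00, -1.25740933e-05,
        1.38619329e+00, -2.10088810e-01]), 'qd': array([ 1.32913247e-03, -1.18311604e-03, -1.66288670e-03,  1.46014293e-03,
        5.47396705e-05, -4.00323317e-06]), 'joint_torque': array([ 2.22296454e-03, -3.96014106e+01, -3.31430912e+01, -3.83608426e-05,
        8.67181225e-03, -3.75296952e-05]), 'position': array([166.81558876, 549.68346372, 252.31150313]), 'ee_rot': array([ 1.46875083e-01,  9.89154596e-01, -8.88617144e-04, -3.25346309e-04]), 'force': array([ 0.64510644, -0.05679172, -0.02524971]), 'wrist_torque': array([ 0.00713051, -0.05092523,  0.00046757]), 'finger_force': 0.0, 'grip_width': 1.0007562683658586} 22.0
scene [[461.51288383   0.         329.1749981 ]
 [  0.         461.51288383 202.18570899]
 [  0.           0.           1.        ]] [-0.11315526  0.          0.          0.          0.        ] [[-0.85463511 -0.51914574 -0.00930225]
 [-0.34928905  0.58808261 -0.72949024]
 [ 0.38418225 -0.6201988  -0.68392796]] [ 472.87266971  364.44349415 1367.95334184
[... 609 characters left out ...]
.           0.           1.        ]] [-0.01863287  0.          0.          0.          0.        ] [[ 0.00514753 -0.99998533 -0.00168786]
 [-0.98419491 -0.00476745 -0.17702442]
 [ 0.17701378  0.00257242 -0.98420501]] [-145.04159333  633.27824771 1203.59657592]
station 0.7 [268. 200. 125.  86.]
tab 0.67 [265. 209.  12.  30.]
casserole 0.67 [311. 212.  27.  48.]
casserole 0.61 [459. 212.  52.  23.]
casserole 0.41 [154. 212.  27.  12.]
tip_beaker 0.64 [223. 214.  22.  22.]
tip_beaker 0.57 [156. 212.  24.  10.]
bottle_amber 0.63 [236. 177.  12.  16.]
bottle_milky 0.62 [304. 168.  12.  18.]
bottle_pink 0.82 [156. 213.  25.  10.]
handle 0.66 [460. 214.  46.  27.]
handle 0.61 [308. 209.  24.  52.]
```

```bash
python3 - <<'E'
import cv2,numpy as np
a=cv2.imread("pics/top0.png")[140:270,130:330]; b=cv2.imread("pics/scene0.png")[170:370,210:430]
a=cv2.resize(a,(800,520),interpolation=2); cv2.imwrite("pics/top0c.png",a)
b=cv2.resize(b,(660,600),interpolation=2); cv2.imwrite("pics/scene0c.png",b)
E
```

```text
(no output)
```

View pics/top0c.png

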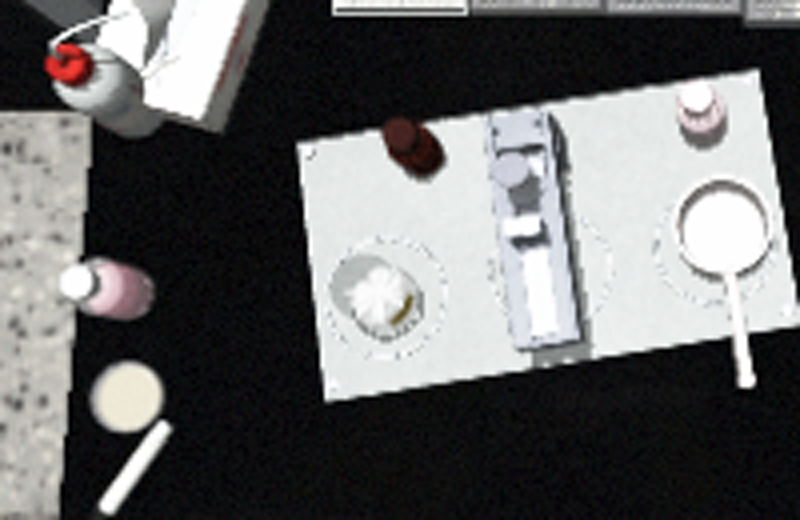

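View pics/scene0c.png

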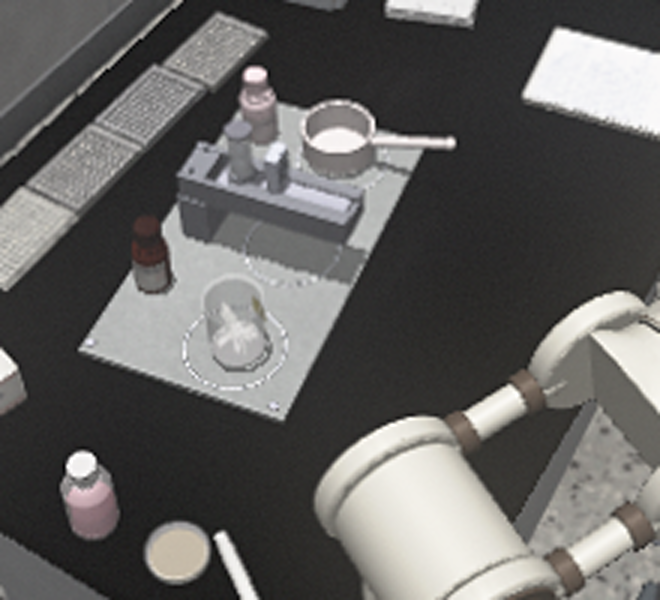

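The top view shows the plate corners at crop (297,143), (325,402) and (758,70). The tab is near (527,228). The white casserole stands on the right ring with its rim centre at (724,228) and handle end at (746,380); the beaker is on the left ring.

```bash
cat > h.py <<'E'
import numpy as np,cv2,pickle
from scipy.optimize import least_squares
from scipy.spatial.transform import Rotation as Ro
def cam(d,st=None):
    if "R" in d: R,t=np.array(d["R"]),np.array(d["t"])
    else:
        H=np.array(d["hand_eye"]); Rt=Ro.from_quat(st["ee_rot"]).as_matrix()
        Rc=Rt@H[:3,:3]; c=Rt@H[:3,3]+st["position"]; R=Rc.T; t=-Rc.T@c
    return np.array(d["camera_matrix"]),np.array(d["distortion"]),R,np.ravel(t)
def proj(c,X):
    K,D,R,t=c; return cv2.projectPoints(np.atleast_2d(X).astype(float),cv2.Rodrigues(R)[0],t,K,D)[0][:,0]
def ray(c,uv):
    K,D,R,t=c; p=cv2.undistortPoints(np.array([[uv]],float),K,D)[0,0]
    return -R.T@t, R.T@np.array([p[0],p[1],1])
def onz(c,uv,z):
    o,d=ray(c,uv); return o+d*(z-o[2])/d[2]
def tri(obs):
    A=np.zeros((3,3));b=np.zeros(3);rs=[]
    for c,uv in obs:
        o,d=ray(c,uv); d=d/np.linalg.norm(d); P=np.eye(3)-np.outer(d,d); A+=P;b+=P@o
    X=np.linalg.solve(A,b); return X,[np.linalg.norm(proj(c,X)[0]-uv) for c,uv in obs]
def pose(p,X):
    c,s=np.cos(p[2]),np.sin(p[2]); X=np.atleast_2d(X)
    return np.c_[p[0]+c*X[:,0]-s*X[:,1],p[1]+s*X[:,0]+c*X[:,1],X[:,2]]
E
python3 - <<'E'
from h import *
from workcell import imaging
T=cam(imaging.capture("top"));S=cam(imaging.capture("scene"))
pickle.dump((T,S),open("cams.pkl","wb"))
t=lambda u,v:(130+u/4-.4,140+v/4-.4); s=lambda u,v:(210+u/3-.3,170+v/3-.3)
L=[(T,t(297,143),(120,215,10)),(T,t(325,402),(-120,215,10)),(T,t(758,70),(120,-215,10)),(S,s(80,350),(120,215,10)),(S,s(282,420),(-120,215,10)),(T,t(514,168),(55,0,179)),(S,s(238,128),(55,0,179))]
f=lambda p:np.concatenate([proj(c,pose(p,X))[0]-uv for c,uv,X in L])
r=least_squares(f,[500,100,0],loss="soft_l1"); print(r.x,np.degrees(r.x[2]),np.round(r.fun.reshape(-1,2),1))
p=r.x; print("rings",pose(p,[(0,150,10),(0,0,10),(0,-150,10)]))
print("tab top pred",pose(p,[(12,0,161)]),"meas",tri([(T,t(524,222)),(S,s(277,150))]))
print("rim c",tri([(T,t(724,229)),(S,s(340,132))]), onz(T,t(724,229),55))
print("hend",tri([(T,t(746,380)),(S,s(450,143))]))
E
```

```text
[645.29937006  50.55999068 -31.26028278] -1791.082269920445 [[ 0.2  0.7]
 [-0.5  0.9]
 [ 0.8  1.9]
 [-0.1 -0.7]
 [ 0.6  0.1]
 [-1.8 -8.7]
 [-9.  -2.6]]
rings [[622.04695485 198.74678222  10.        ]
 [645.29937006  50.55999068  10.        ]
 [668.55178526 -97.62680086  10.        ]]
tab top pred [[657.15431338  52.4201839  161.        ]] meas (array([628.73260291,  45.03946503, 159.20649589]), [np.float64(0.8658594931191174), np.float64(0.8672792885858901)])
rim c (array([ 647.4039523 , -111.39600795,   43.46694342]), [np.float64(0.2784449920202628), np.float64(0.273526661559026)]) [ 646.14567777 -111.33810068   55.        ]
hend (array([ 511.20025055, -132.26102993,   76.63737308]), [np.float64(0.46965491092501427), np.float64(0.4569672539538964)])
```

```bash
python3 - <<'E'
from h import *
T,S=pickle.load(open("cams.pkl","rb"))
t=lambda u,v:(130+u/4-.4,140+v/4-.4); s=lambda u,v:(210+u/3-.3,170+v/3-.3)
L=[(T,t(297,143),(120,215,10)),(T,t(325,402),(-120,215,10)),(T,t(758,70),(120,-215,10)),(S,s(80,350),(120,215,10)),(S,s(282,420),(-120,215,10)),(T,t(514,168),(55,0,179)),(S,s(238,128),(55,0,179)),(T,t(524,222),(12,0,161)),(S,s(277,150),(12,0,161)),(S,s(234,347),(0,150,10)),(T,t(388,298),(0,150,10))]
f=lambda p:np.concatenate([proj(c,pose(p,np.array(X)+[p[3]*(abs(X[1])==215),0,0]))[0]-uv for c,uv,X in L])
r=least_squares(f,[625,50,.155,20],loss="soft_l1"); print(r.x,np.degrees(r.x[2]),np.round(r.fun.reshape(-1,2),1))
p=r.x[:3]; print("rings",pose(p,[(0,150,10),(0,0,10),(0,-150,10)]));np.save("st.npy",p)
print("tab",pose(p,[(12,0,139)]),"headfront",pose(p,[(-78,0,111)]))
E
```

```text
[6.15458596e+02 4.47382212e+01 1.67928727e-01 3.49130623e+01] 9.621607288731752 [[-0.1  0.2]
 [ 0.1  0.3]
 [ 0.3  0. ]
 [-0.7 -0.7]
 [ 0.4 -0.6]
 [-0.5  0.4]
 [-0.4 -0.2]
 [-0.3  1.1]
 [-0.8 -0.1]
 [ 0.2 -0.5]
 [-0.4 -0.1]]
rings [[ 590.3875103   192.62818252   10.        ]
 [ 615.4585961    44.7382212    10.        ]
 [ 640.52968191 -103.15174011   10.        ]]
tab [[627.28979301  46.74390807 139.        ]] headfront [[538.55581622  31.70125659 111.        ]]
```

{"name": "arm_command", "arguments": {
  "plan": [
    {"travel": [-542, -546, 10], "delta_rot": [0, 0, -26], "fingers": 1},
    {"travel": [-542, -546, 10], "delta_rot": [0, 0, -26], "fingers": 1},
    {"travel": [-542, -546, 10], "delta_rot": [0, 0, -26], "fingers": 1},
    {"travel": [-542, -546, 10], "delta_rot": [0, 0, -26], "fingers": 1},
    {"travel": [-542, -546, 10], "delta_rot": [0, 0, -26], "fingers": 1}
  ]
}}

```text
time: 1.42
position: [261.1, 372.4, 250.9]
ee_rot: [-0.082, 0.997, 0.0, 0.0]
force: [1.4, -1.1, 0.5]
grip_width: 1.001
finger_force: 0.0
```

{"name": "arm_command", "arguments": {
  "plan": [
    {"travel": [-181, -539, 20]},
    {"travel": [-181, -539, 20]},
    {"travel": [-181, -539, 20]},
    {"travel": [-181, -539, 20]},
    {"travel": [-181, -539, 20]}
  ]
}}

```text
invalid input at $.plan[0]: expected keys delta_rot, travel, fingers
```

```bash
cat > go.py <<'E'
import sys; from h import *; from workcell import sensors
s=sensors.read_state(); R=Ro.from_quat(s["ee_rot"]).as_matrix()
tgt=np.array([float(a) for a in sys.argv[1:4]])
print("travel",np.round(R.T@(tgt-s["position"]),1),"pos",np.round(s["position"],1),"xyaw",round(float(np.degrees(np.arctan2(R[1,0],R[0,0])))%360,2),"tilt",np.round(R[:2,2],4))
E
python3 go.py 527 -130 230
```

```text
travel [-180.  -539.2   20.8] pos [261.1 372.4 250.9] xyaw 189.43 tilt [0.0004 0.0003]
```

{"name": "arm_command", "arguments": {
  "plan": [
    {"travel": [-181, -539, 20], "delta_rot": [0, 0, 0], "fingers": 1},
    {"travel": [-181, -539, 20], "delta_rot": [0, 0, 0], "fingers": 1},
    {"travel": [-181, -539, 20], "delta_rot": [0, 0, 0], "fingers": 1},
    {"travel": [-181, -539, 20], "delta_rot": [0, 0, 0], "fingers": 1},
    {"travel": [-181, -539, 20], "delta_rot": [0, 0, 0], "fingers": 1}
  ]
}}

```text
time: 1.83
position: [358.0, 187.6, 243.8]
ee_rot: [-0.08, 0.997, 0.0, 0.001]
force: [1.6, 1.1, -0.0]
grip_width: 1.001
finger_force: 0.0
```

{"name": "arm_command", "arguments": {
  "plan": [
    {"travel": [-115, -342, 10], "delta_rot": [0, 0, 0], "fingers": 1},
    {"travel": [-115, -342, 10], "delta_rot": [0, 0, 0], "fingers": 1},
    {"travel": [-115, -342, 10], "delta_rot": [0, 0, 0], "fingers": 1},
    {"travel": [-115, -342, 10], "delta_rot": [0, 0, 0], "fingers": 1},
    {"travel": [-115, -342, 10], "delta_rot": [0, 0, 0], "fingers": 1}
  ]
}}

```text
time: 2.25
position: [454.9, 2.8, 238.0]
ee_rot: [-0.079, 0.997, -0.0, 0.0]
force: [0.8, 0.0, 0.4]
grip_width: 0.996
finger_force: 0.0
```

```bash
cat > look.py <<'E'
import sys; from h import *; from workcell import sensors,imaging,nets
s=sensors.read_state(); d=imaging.capture("wrist"); n=sys.argv[1]
cv2.imwrite(f"pics/{n}.png",d["img"][:,:,::-1]); c=cam(d,s); pickle.dump(c,open(n+".pkl","wb"))
print("campos",-c[2].T@c[3],"fwd",c[2][2],"tcp",s["position"])
for k in sys.argv[2:]:
    for r in nets.silhouettes(k,"wrist")[:2]: print(k,round(r["confidence"],2),np.round(r["extent"])); 
p=np.load("st.npy"); print("mid ring/tab proj",np.round(proj(c,pose(p,[(0,0,10),(12,0,161),(-78,0,111),(55,0,179)]))))
E
python3 go.py 527 -130 230; python3 look.py w1 casserole tab
```

```text
travel [ -50.2 -142.6    8.1] pos [454.9   2.8 238. ] xyaw 189.08 tilt [ 0.001  -0.0001]
campos [375.7475507   -8.69590088 359.45605002] fwd [ 0.30821395  0.04952207 -0.95002722] tcp [454.91565722   2.84594653 238.01366674]
casserole 0.23 [235. 354.  17.  18.]
tab 0.83 [341. 321.  23.  70.]
mid ring/tab proj [[332. 290.]
 [338. 401.]
 [336. 284.]
 [339. 456.]]
```

{"name": "arm_command", "arguments": {
  "plan": [
    {"travel": [-50, -143, -12], "delta_rot": [0, 0, 0], "fingers": 1},
    {"travel": [-50, -143, -12], "delta_rot": [0, 0, 0], "fingers": 1},
    {"travel": [-50, -143, -12], "delta_rot": [0, 0, 0], "fingers": 1},
    {"travel": [-50, -143, -12], "delta_rot": [0, 0, 0], "fingers": 1},
    {"travel": [-50, -143, -12], "delta_rot": [0, 0, 0], "fingers": 1}
  ]
}}

```text
time: 2.82
position: [528.0, -131.3, 250.4]
ee_rot: [-0.078, 0.997, -0.001, 0.001]
force: [0.5, -0.1, 0.3]
grip_width: 0.996
finger_force: 0.0
```

```bash
python3 look.py w2 casserole tab handle; python3 -c "
import cv2,numpy as np
a=np.hstack([cv2.imread('pics/w1.png'),cv2.imread('pics/w2.png')]);cv2.imwrite('pics/w12.png',np.vstack([cv2.resize(cv2.imread('pics/w2.png')[100:],(800,375))]))"
```

```text
campos [ 448.68484795 -142.46950478  371.76476381] fwd [ 0.30904308  0.04718968 -0.94987658] tcp [ 527.97016018 -131.30116237  250.36087831]
casserole 0.96 [324. 234.  74. 146.]
tab 0.72 [486. 280.  36.  86.]
handle 0.78 [326. 233.  70. 144.]
mid ring/tab proj [[439. 253.]
 [500. 346.]
 [487. 230.]
 [503. 400.]]
```

View pics/w2.png

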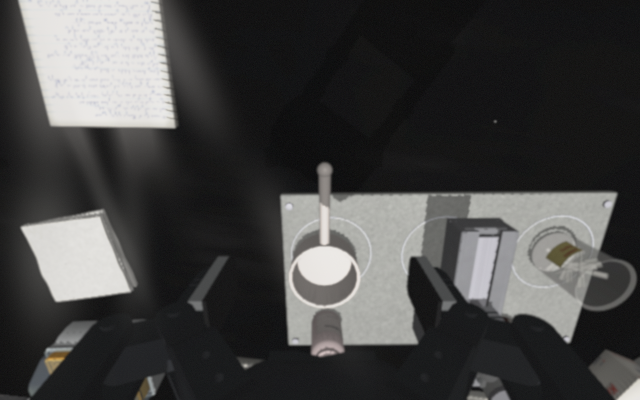

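View pics/w1.png

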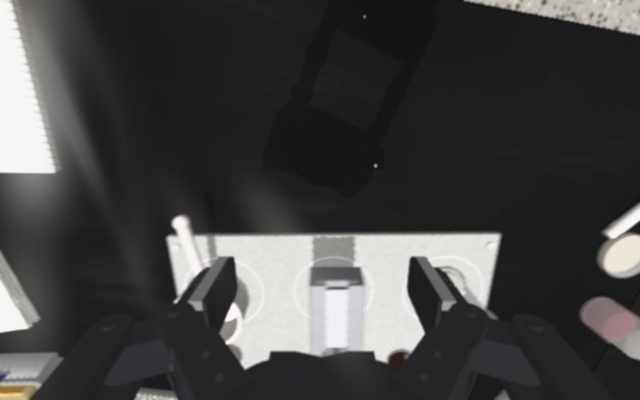

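w2 shows the handle end at (325,166), the rim centre at (326,277), the plate front corners at (281,194) and (617,193), and the outer ring centres at (332,255) and (554,252). w1 shows the plate front corners at (167,236) and (500,234), the mid ring centre at (333,289), the handle end at (181,222), and the head front top edge at row 283.

```bash
python3 - <<'E'
from h import *
T,S=pickle.load(open("cams.pkl","rb")); A=pickle.load(open("w1.pkl","rb"));B=pickle.load(open("w2.pkl","rb"))
t=lambda u,v:(130+u/4-.4,140+v/4-.4); s=lambda u,v:(210+u/3-.3,170+v/3-.3)
L=[(T,t(297,143),(120,215,10)),(T,t(325,402),(-120,215,10)),(T,t(758,70),(120,-215,10)),(S,s(80,350),(120,215,10)),(S,s(282,420),(-120,215,10)),(T,t(514,168),(55,0,179)),(S,s(238,128),(55,0,179)),(T,t(524,222),(12,0,161)),(S,s(277,150),(12,0,161)),(S,s(234,347),(0,150,10)),(T,t(388,298),(0,150,10)),
(B,(281,194),(-120,-215,10)),(B,(617,193),(-120,215,10)),(B,(332,255),(0,-150,10)),(B,(554,252),(0,150,10)),(A,(167,236),(-120,-215,10)),(A,(500,234),(-120,215,10)),(A,(333,289),(0,0,10)),(A,(337,283),(-78,0,111))]
f=lambda p:np.concatenate([proj(c,pose(p,np.array(X)+[p[3]*(abs(X[1])==215),0,0]))[0]-uv for c,uv,X in L])
r=least_squares(f,[625,50,.155,20],loss="soft_l1"); print(r.x,np.degrees(r.x[2]),np.round(r.fun.reshape(-1,2),1).tolist())
np.save("st.npy",r.x[:3])
print("hend",tri([(A,(181,222)),(B,(325,168)),(T,t(746,380)),(S,s(450,143))]))
print("rim",tri([(B,(325.5,277)),(T,t(724,229)),(S,s(340,130))]))
print("rim wrist@55",onz(B,(325.5,277),55),"root",onz(B,(324,242),45))
print("tab",pose(r.x[:3],[(12,0,139)]))
E
```

```text
[6.14620877e+02 4.61138002e+01 1.65203104e-01 3.65445686e+01] 9.465440610648328 [[-0.4, -0.2], [-0.5, -0.1], [0.0, -0.0], [-1.3, -0.6], [-0.3, -0.3], [-0.9, 0.7], [-0.4, 0.1], [-0.7, 1.4], [-0.8, 0.2], [0.1, -0.2], [-0.8, 0.0], [-2.2, 0.8], [-1.1, -0.5], [-2.2, -1.9], [-4.0, -0.5], [0.3, -0.6], [0.8, -0.5], [0.5, 1.0], [1.0, 0.5]]
hend (array([ 510.76967488, -131.13371495,   79.10718116]), [np.float64(1.5544990686463613), np.float64(1.5365145117771761), np.float64(0.5323979544509302), np.float64(0.5805214992955059)])
rim (array([ 646.65971624, -108.69249466,   52.55904527]), [np.float64(3.154895657628024), np.float64(0.7367935762875254), np.float64(0.8653635021334554)])
rim wrist@55 [ 648.81452258 -106.63298527   55.        ] root [ 607.1378966  -115.15235399   45.        ]
tab [[626.45749708  48.08723229 139.        ]]
```

{"name": "arm_command", "arguments": {
  "plan": [
    {"travel": [0, 3, 177], "delta_rot": [0, 0, 0], "fingers": 0.6},
    {"travel": [0, 3, 177], "delta_rot": [0, 0, 0], "fingers": 0.6},
    {"travel": [0, 3, 177], "delta_rot": [0, 0, 0], "fingers": 0.6},
    {"travel": [0, 3, 177], "delta_rot": [0, 0, 0], "fingers": 0.6},
    {"travel": [0, 3, 177], "delta_rot": [0, 0, 0], "fingers": 0.6}
  ]
}}

```text
time: 3.43
position: [520.5, -121.1, 66.2]
ee_rot: [-0.08, 0.997, 0.003, -0.005]
force: [-2.0, 1.0, -0.7]
grip_width: 0.599
finger_force: 0.0
```

```bash
python3 go.py 528.4 -128.4 73; python3 look.py w3 handle; python3 - <<'E'
from h import *
c=pickle.load(open("w3.pkl","rb"))
from workcell import nets
r=nets.silhouettes("casserole","wrist")[0];m=r["mask"]
print(r["confidence"],[(v,m[v].nonzero()[0].mean(),m[v].sum()) for v in range(0,400,20) if m[v].any()])
print(proj(c,[(528.4,-128.4,70),(647,-110,55),(511,-131,79)]))
E
```

```text
travel [-6.6 -8.4 -7. ] pos [ 520.5 -121.1   66.2] xyaw 189.23 tilt [-0.0113  0.0057]
campos [ 442.85713684 -133.59098956  188.499245  ] fwd [ 0.29637833  0.05584304 -0.95343665] tcp [ 520.50505802 -121.14298653   66.17073552]
handle 0.98 [308. 306.  50.  96.]
mid ring/tab proj [[512. 373.]
 [790. 802.]
 [713. 440.]
 [804. 968.]]
0.97 [(260, np.float64(301.0), np.int64(17)), (280, np.float64(299.5), np.int64(34)), (300, np.float64(301.5), np.int64(26)), (320, np.float64(302.5), np.int64(24)), (340, np.float64(304.0), np.int64(23))]
[[301.2184849  297.98878535]
 [305.10039602 443.67398355]
 [299.6574147  275.41026768]]
```

View pics/w3.png

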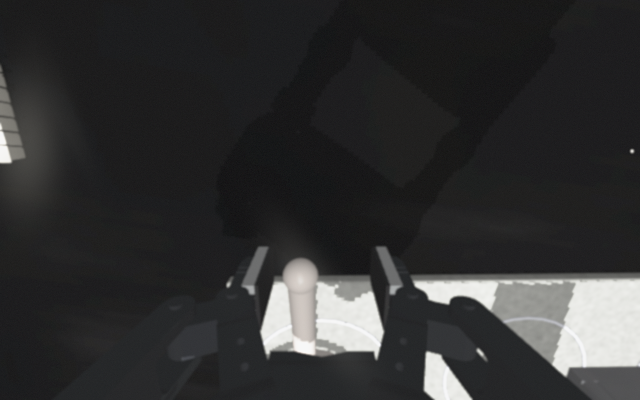

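The picture shows the handle between the open fingers with its knob at (301,275), exactly where predicted. The arm was still settling, so I'll correct once it has.

{"name": "arm_command", "arguments": {
  "plan": [
    {"travel": [0, 0, 0], "delta_rot": [0, 0, 0], "fingers": 0.6},
    {"travel": [0, 0, 0], "delta_rot": [0, 0, 0], "fingers": 0.6},
    {"travel": [0, 0, 0], "delta_rot": [0, 0, 0], "fingers": 0.6}
  ]
}}

```text
time: 3.83
position: [527.7, -126.1, 75.5]
ee_rot: [-0.08, 0.997, -0.001, 0.002]
force: [0.2, -0.4, 0.0]
grip_width: 0.598
finger_force: 0.0
```

```bash
python3 go.py 528.4 -128.4 72.5
```

```text
travel [-0.3 -2.4  3. ] pos [ 527.7 -126.1   75.5] xyaw 189.12 tilt [ 0.0045 -0.0022]
```

{"name": "arm_command", "arguments": {
  "plan": [
    {"travel": [0, -2, 3], "delta_rot": [0, 0, 0], "fingers": 0.6},
    {"travel": [0, -2, 3], "delta_rot": [0, 0, 0], "fingers": 0.2},
    {"travel": [0, -2, 3], "delta_rot": [0, 0, 0], "fingers": 0.1},
    {"travel": [0, -2, 3], "delta_rot": [0, 0, 0], "fingers": 0.05},
    {"travel": [0, -2, 3], "delta_rot": [0, 0, 0], "fingers": 0.05}
  ],
  "squeeze": 25
}}

```text
time: 4.25
position: [526.2, -127.5, 69.8]
ee_rot: [-0.079, 0.997, -0.0, 0.0]
force: [-1.1, -0.3, 0.6]
grip_width: 0.13
finger_force: 25.0
```

{"name": "arm_command", "arguments": {
  "plan": [
    {"travel": [0, 0, 0], "delta_rot": [0, 0, 0], "fingers": 0.05},
    {"travel": [0, 0, 0], "delta_rot": [0, 0, 0], "fingers": 0.05}
  ]
}}

```text
time: 4.42
position: [526.2, -127.5, 69.8]
ee_rot: [-0.079, 0.997, -0.0, 0.0]
force: [-0.0, -1.4, 1.0]
grip_width: 0.13
finger_force: 25.0
```

```bash
python3 - <<'E'
from workcell import sensors
s=sensors.read_state(); print(s)
E
python3 go.py 496.4 27.6 73
```

```text
{'time': 4.4167, 'joint_positions': array([-4.60892576e-01,  2.94100888e-01,  1.83129365e+00, -3.67624880e-04,
        1.01592011e+00, -2.19030964e+00]), 'qd': array([ 0.00016896, -0.00145063, -0.00027276,  0.00116026, -0.00021687,
        0.00102345]), 'joint_torque': array([  0.92046976, -39.0602231 , -27.12116003,   0.30165081,
         0.12363684,  -0.13463139]), 'position': array([ 526.19837698, -127.52005173,   69.84494688]), 'ee_rot': array([-7.93237626e-02,  9.96848884e-01, -2.05488945e-04,  3.88491073e-05]), 'force': array([-0.04151823, -1.35274387,  0.96850342]), 'wrist_torque': array([-0.34224216,  0.05500429, -0.17642279]), 'finger_force': 25.04002869129181, 'grip_width': 0.1303101392002928}
travel [  4.9 157.9  -3.2] pos [ 526.2 -127.5   69.8] xyaw 189.1 tilt [ 0.0001 -0.0004]
```

{"name": "arm_command", "arguments": {
  "plan": [
    {"travel": [0.4, 5, 0], "delta_rot": [0, 0, 0], "fingers": 0.05},
    {"travel": [0.9, 15, 0], "delta_rot": [0, 0, 0], "fingers": 0.05},
    {"travel": [1.6, 30, 0], "delta_rot": [0, 0, 0], "fingers": 0.05},
    {"travel": [2.4, 45, 0], "delta_rot": [0, 0, 0], "fingers": 0.05},
    {"travel": [3, 60, 0], "delta_rot": [0, 0, 0], "fingers": 0.05}
  ]
}}

```text
time: 4.83
position: [513.1, -66.6, 69.8]
ee_rot: [-0.08, 0.997, 0.0, -0.0]
force: [0.6, -1.0, -0.1]
grip_width: 0.126
finger_force: 25.3
```

{"name": "arm_command", "arguments": {
  "plan": [
    {"travel": [0.7, 15, 0], "delta_rot": [0, 0, 0], "fingers": 0.05},
    {"travel": [1.4, 30, 0], "delta_rot": [0, 0, 0], "fingers": 0.05},
    {"travel": [2.1, 45, 0], "delta_rot": [0, 0, 0], "fingers": 0.05},
    {"travel": [2.8, 60, 0], "delta_rot": [0, 0, 0], "fingers": 0.05},
    {"travel": [3.5, 75, 0], "delta_rot": [0, 0, 0], "fingers": 0.05}
  ]
}}

```text
time: 5.25
position: [497.6, 7.1, 69.8]
ee_rot: [-0.08, 0.997, 0.0, -0.0]
force: [-0.2, -1.8, 0.1]
grip_width: 0.131
finger_force: 25.3
```

{"name": "arm_command", "arguments": {
  "plan": [
    {"travel": [0.5, 12, 0], "delta_rot": [0, 0, 0], "fingers": 0.05},
    {"travel": [1, 19, 0], "delta_rot": [0, 0, 0], "fingers": 0.05},
    {"travel": [1, 23, 0], "delta_rot": [0, 0, 0], "fingers": 0.05},
    {"travel": [1, 23, 0], "delta_rot": [0, 0, 0], "fingers": 0.05},
    {"travel": [1, 23, 0], "delta_rot": [0, 0, 0], "fingers": 0.05}
  ]
}}

```text
time: 5.67
position: [493.3, 27.9, 69.6]
ee_rot: [-0.08, 0.997, 0.0, -0.001]
force: [-2.2, 1.1, 1.4]
grip_width: 0.13
finger_force: 24.8
```

```bash
python3 go.py 493.8 27.5 69.8; python3 look.py w4 casserole; python3 - <<'E'
from h import *
from workcell import imaging,sensors
print(sensors.read_state()["force"])
d=imaging.capture("top");s=imaging.capture("scene")
a=cv2.resize(d["img"][140:270,180:330,::-1],(692,600),interpolation=2);cv2.imwrite("pics/top1c.png",a)
b=cv2.resize(s["img"][170:320,230:400,::-1],(680,600),interpolation=2);cv2.imwrite("pics/sc1c.png",b)
E
```

```text
travel [-0.5 -0.5 -0.2] pos [493.3  27.9  69.6] xyaw 189.15 tilt [-0.0012  0.0005]
campos [414.38892254  16.19501674 191.2253337 ] fwd [ 0.30602953  0.05048905 -0.95068227] tcp [493.27217236  27.90743725  69.61454598]
casserole 0.79 [321. 300.  38. 112.]
mid ring/tab proj [[318. 372.]
 [314. 792.]
 [314. 441.]
 [315. 951.]]
[-1.65187572  1.6517754   0.9766765 ]
```

View pics/sc1c.png

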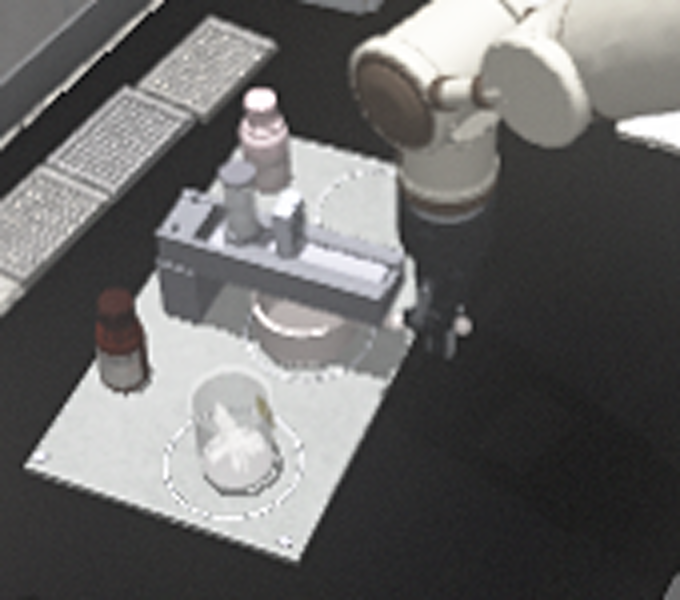

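The bowl stands in the middle ring at crop (250–370, 295–368), below the head. I'll check its centring with a model overlay.

```bash
python3 - <<'E'
from h import *
T,S=pickle.load(open("cams.pkl","rb")); p=np.load("st.npy")
im=cv2.imread("pics/sc1c.png"); im=cv2.resize(im[240:420,200:440],(800,600),interpolation=2)
a=np.linspace(0,2*np.pi,60)
def dr(r,z,col,c=(0,0)):
    X=pose(p,np.c_[c[0]+r*np.cos(a),c[1]+r*np.sin(a),0*a+z]); q=proj(S,X)
    q=((q-[230,170]+.5)*4-[200,240])*(800/240)
    cv2.polylines(im,[q.round().astype(int)],True,col,1)
dr(54,10,(0,255,0));dr(44,55,(0,0,255));dr(44,10,(255,0,0))
cv2.imwrite("pics/ov.png",im)
E
```

```text
(no output)
```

View pics/ov.png

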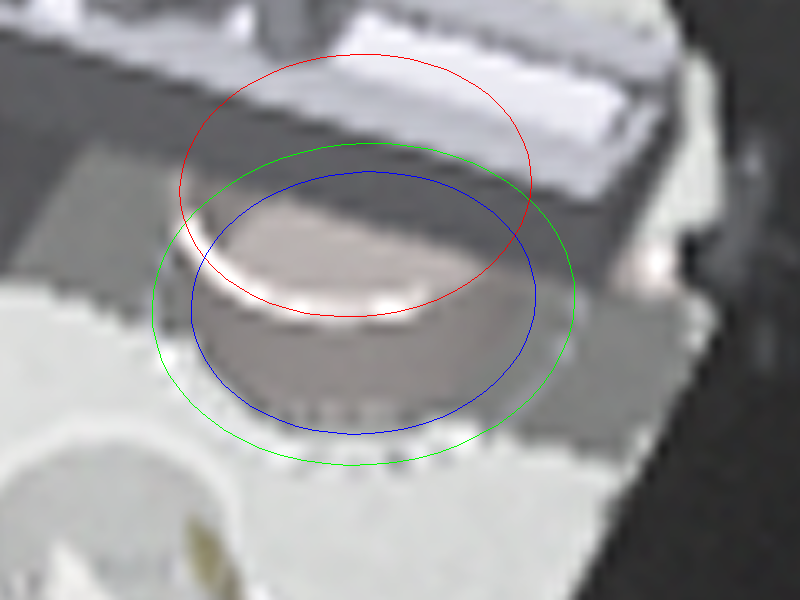

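The overlay fits within about 3 mm, so I'll release and rise.

{"name": "arm_command", "arguments": {
  "plan": [
    {"travel": [0, 0, 0], "delta_rot": [0, 0, 0], "fingers": 0.3},
    {"travel": [0, 0, 0], "delta_rot": [0, 0, 0], "fingers": 0.6},
    {"travel": [0, 0, 0], "delta_rot": [0, 0, 0], "fingers": 0.6},
    {"travel": [0, 0, -20], "delta_rot": [0, 0, 0], "fingers": 0.6},
    {"travel": [0, 0, -50], "delta_rot": [0, 0, 0], "fingers": 0.6}
  ]
}}

```text
time: 6.28
position: [491.2, 27.8, 117.4]
ee_rot: [-0.079, 0.997, 0.001, -0.003]
force: [0.7, -0.2, 0.4]
grip_width: 0.603
finger_force: 0.0
```

{"name": "arm_command", "arguments": {
  "plan": [
    {"travel": [0, 0, -40], "delta_rot": [0, 0, 0], "fingers": 0.6},
    {"travel": [0, 0, -80], "delta_rot": [0, 0, 0], "fingers": 0.6},
    {"travel": [0, 0, -115], "delta_rot": [0, 0, 0], "fingers": 0.6},
    {"travel": [0, 0, -115], "delta_rot": [0, 0, 0], "fingers": 0.6},
    {"travel": [0, 0, -115], "delta_rot": [0, 0, 0], "fingers": 0.6}
  ]
}}

```text
time: 6.7
position: [495.4, 27.1, 237.5]
ee_rot: [-0.079, 0.997, -0.001, 0.003]
force: [-0.3, 1.0, -1.1]
grip_width: 0.605
finger_force: 0.0
```

```bash
python3 go.py 560 36 235; python3 look.py w5 tab casserole; python3 - <<'E'
from h import *
from workcell import nets
c=pickle.load(open("w5.pkl","rb"))
m=nets.silhouettes("casserole","wrist")[0]["mask"]; v=m.any(1).nonzero()[0]; print("handle top",v[0],[(k,m[k].nonzero()[0].mean()) for k in v[5::15]])
p=np.load("st.npy"); print("pred",proj(c,pose(p,[(-142,0,79),(-148,0,80),(-120,0,70),(0,0,55)])))
E
```

```text
travel [-65.1  -1.4   2.9] pos [495.4  27.1 237.5] xyaw 189.1 tilt [ 0.0061 -0.0013]
campos [415.6601094   15.66968823 358.59054127] fwd [ 0.3130756   0.04850001 -0.94848902] tcp [495.44212038  27.09528449 237.5410087 ]
tab 0.69 [323. 303.  34. 110.]
casserole 0.74 [324. 231.  73. 136.]
mid ring/tab proj [[321. 261.]
 [320. 363.]
 [320. 242.]
 [321. 420.]]
handle top 165 [(np.int64(170), np.float64(323.0)), (np.int64(185), np.float64(322.5)), (np.int64(200), np.float64(322.5)), (np.int64(215), np.float64(322.5)), (np.int64(256), np.float64(352.0)), (np.int64(271), np.float64(332.8333333333333)), (np.int64(286), np.float64(328.2))]
pred [[319.8134269  166.49971393]
 [319.75601548 160.47884916]
 [320.05335522 186.12202737]
 [320.9030562  280.32770778]]
```

View pics/w5.png

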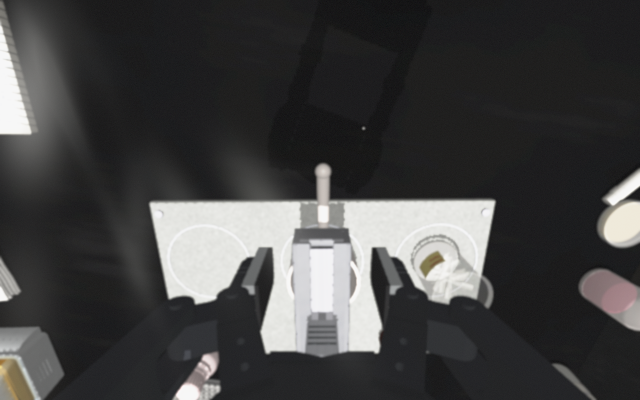

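The picture shows the handle knob at (323,171), the head centred on column 322, and the bowl edges symmetric at 288 and 355 about the spout. The placement is good, so next is the tab.

{"name": "arm_command", "arguments": {
  "plan": [
    {"travel": [-30, 0, 0], "delta_rot": [0, 0, 0], "fingers": 0.9},
    {"travel": [-65, 0, 0], "delta_rot": [0, 0, 0], "fingers": 0.9},
    {"travel": [-100, 0, 0], "delta_rot": [0, 0, 0], "fingers": 0.9},
    {"travel": [-125, 0, 0], "delta_rot": [0, 0, 0], "fingers": 0.9},
    {"travel": [-133, 0, 0], "delta_rot": [0, 0, 0], "fingers": 0.9}
  ]
}}

```text
time: 7.32
position: [626.7, 49.0, 232.2]
ee_rot: [-0.08, 0.997, 0.0, -0.001]
force: [0.1, 0.5, 0.6]
grip_width: 0.899
finger_force: 0.0
```

{"name": "arm_command", "arguments": {
  "plan": [
    {"travel": [0, 0, 0], "delta_rot": [0, 0, 0], "fingers": 0.9},
    {"travel": [0, 0, 10], "delta_rot": [0, 0, 0], "fingers": 0.9},
    {"travel": [0, 0, 25], "delta_rot": [0, 0, 0], "fingers": 0.9},
    {"travel": [0, 0, 35], "delta_rot": [0, 0, 0], "fingers": 0.9},
    {"travel": [0, 0, 35], "delta_rot": [0, 0, 0], "fingers": 0.9}
  ]
}}

```text
time: 7.73
position: [622.0, 48.7, 196.0]
ee_rot: [-0.079, 0.997, 0.001, -0.003]
force: [0.1, -0.1, 0.7]
grip_width: 0.899
finger_force: 0.0
```

```bash
python3 go.py 626.5 48.1 148; python3 - <<'E'
from h import *
from workcell import imaging
d=imaging.capture("top");s=imaging.capture("scene")
a=cv2.resize(d["img"][150:250,200:330,::-1],(390,300),interpolation=2)
b=cv2.resize(s["img"][190:290,250:380,::-1],(800,600),interpolation=2)
cv2.imwrite("pics/sc2c.png",b)
E
```

```text
travel [-4.7 -1.4 47.9] pos [622.   48.7 196. ] xyaw 189.1 tilt [-0.0069  0.0007]
```

View pics/sc2c.png

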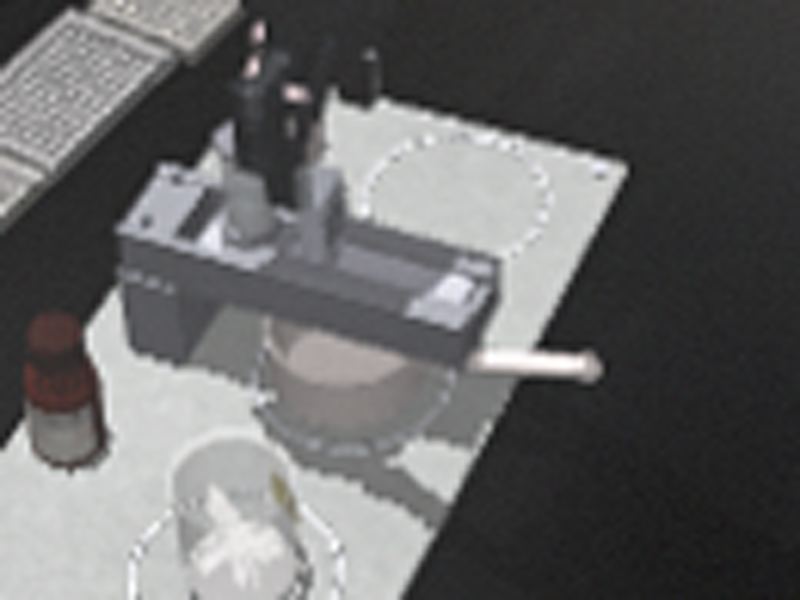

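The fingers at (270,140) and (365,80) straddle the tab at (322,215), and the casserole stays centred below. I'll go on down.

{"name": "arm_command", "arguments": {
  "plan": [
    {"travel": [0, 0, 10], "delta_rot": [0, 0, 0], "fingers": 0.9},
    {"travel": [0, 0, 20], "delta_rot": [0, 0, 0], "fingers": 0.9},
    {"travel": [0, 0, 30], "delta_rot": [0, 0, 0], "fingers": 0.9},
    {"travel": [0, 0, 40], "delta_rot": [0, 0, 0], "fingers": 0.9},
    {"travel": [0, 0, 46], "delta_rot": [0, 0, 0], "fingers": 0.9}
  ]
}}

```text
time: 8.25
position: [624.1, 48.7, 151.5]
ee_rot: [-0.079, 0.997, 0.0, -0.001]
force: [-0.2, -0.7, -0.4]
grip_width: 0.898
finger_force: 0.0
```

{"name": "arm_command", "arguments": {
  "plan": [
    {"travel": [0, 0, 0], "delta_rot": [0, 0, 0], "fingers": 0.9},
    {"travel": [0, 0, 0], "delta_rot": [0, 0, 0], "fingers": 0.9},
    {"travel": [0, 0, 0], "delta_rot": [0, 0, 0], "fingers": 0.9}
  ]
}}

```text
time: 8.5
position: [625.4, 48.6, 154.2]
ee_rot: [-0.079, 0.997, -0.0, 0.0]
force: [-0.2, 0.3, 0.4]
grip_width: 0.898
finger_force: 0.0
```

```bash
python3 go.py 626.5 48.1 148
```

```text
travel [-1.  -0.6  6.2] pos [625.4  48.6 154.2] xyaw 189.11 tilt [ 0.0008 -0.0001]
```

{"name": "arm_command", "arguments": {
  "plan": [
    {"travel": [0, 0, 5], "delta_rot": [0, 0, 0], "fingers": 0.6},
    {"travel": [0, 0, 5], "delta_rot": [0, 0, 0], "fingers": 0.5},
    {"travel": [0, 0, 5], "delta_rot": [0, 0, 0], "fingers": 0.4},
    {"travel": [0, 0, 5], "delta_rot": [0, 0, 0], "fingers": 0.3},
    {"travel": [0, 0, 5], "delta_rot": [0, 0, 0], "fingers": 0.3}
  ],
  "squeeze": 50
}}

```text
time: 8.92
position: [625.2, 47.7, 149.2]
ee_rot: [-0.079, 0.997, -0.001, 0.0]
force: [-0.8, -4.7, 1.4]
grip_width: 0.342
finger_force: 51.2
```

{"name": "arm_command", "arguments": {
  "plan": [
    {"travel": [0, 0, 0], "delta_rot": [0, 0, 0], "fingers": 0.25},
    {"travel": [0, 0, 0], "delta_rot": [0, 0, 0], "fingers": 0.25},
    {"travel": [0, 0, 0], "delta_rot": [0, 0, 0], "fingers": 0.25}
  ]
}}

```text
time: 9.17
position: [625.3, 47.7, 149.2]
ee_rot: [-0.079, 0.997, -0.001, 0.0]
force: [-0.5, -5.5, 1.3]
grip_width: 0.345
finger_force: 51.2
```

```bash
python3 go.py 626.5 48.1 148; python3 -c "
from workcell import sensors;s=sensors.read_state();print(s['force'],s['wrist_torque'],s['grip_width'])"
```

```text
travel [-1.3  0.2  1.2] pos [625.3  47.7 149.2] xyaw 189.1 tilt [ 0.0005 -0.0014]
[-0.48596939 -5.45769653  1.33658995] [-0.57360792  0.14035082  0.07288069] 0.3446601698755827
```

{"name": "arm_command", "arguments": {
  "plan": [
    {"travel": [4, -0.5, 0], "delta_rot": [0, 0, 0], "fingers": 0.25},
    {"travel": [11, -0.5, 0], "delta_rot": [0, 0, 0], "fingers": 0.25},
    {"travel": [18, -0.7, 0], "delta_rot": [0, 0, 0], "fingers": 0.25},
    {"travel": [25, -0.7, 0], "delta_rot": [0, 0, 0], "fingers": 0.25},
    {"travel": [30, -0.7, 0], "delta_rot": [0, 0, 0], "fingers": 0.25}
  ]
}}

```text
time: 9.58
position: [596.6, 42.9, 149.2]
ee_rot: [-0.079, 0.997, -0.0, 0.002]
force: [6.8, -2.6, -3.1]
grip_width: 0.341
finger_force: 50.7
```

{"name": "arm_command", "arguments": {
  "plan": [
    {"travel": [4, 0, 0], "delta_rot": [0, 0, 0], "fingers": 0.25},
    {"travel": [8, 0, 0], "delta_rot": [0, 0, 0], "fingers": 0.25},
    {"travel": [11, 0, 0], "delta_rot": [0, 0, 0], "fingers": 0.25},
    {"travel": [11, 0, 0], "delta_rot": [0, 0, 0], "fingers": 0.25},
    {"travel": [11, 0, 0], "delta_rot": [0, 0, 0], "fingers": 0.25}
  ]
}}

```text
time: 10.0
position: [586.0, 41.1, 149.2]
ee_rot: [-0.079, 0.997, -0.0, 0.002]
force: [7.3, -2.5, -2.4]
grip_width: 0.342
finger_force: 50.8
```

```bash
cat > f.py <<'E'
from workcell import sensors;import numpy as np
s=sensors.read_state();a=np.array([-.9863,-.1645])
print("pull",round(-(s['force'][:2]@a),2),"disp",round((s['position'][:2]-[625.3,47.7])@a,2),"f",np.round(s['force'],1),"w",s['grip_width'],"z",s['position'][2],np.round(s['wrist_torque'],2))
E
python3 f.py
```

```text
pull 6.83 disp 39.8 f [ 7.3 -2.5 -2.4] w 0.34208754650891043 z 149.20600781378005 [-0.34 -0.75  0.11]
```

{"name": "arm_command", "arguments": {
  "plan": [
    {"travel": [2, 0, 0], "delta_rot": [0, 0, 0], "fingers": 0.25},
    {"travel": [4, 0, 0], "delta_rot": [0, 0, 0], "fingers": 0.25},
    {"travel": [4, 0, 0], "delta_rot": [0, 0, 0], "fingers": 0.25}
  ]
}}

```text
time: 10.25
position: [582.1, 40.5, 149.2]
ee_rot: [-0.079, 0.997, -0.0, 0.002]
force: [6.9, -3.3, -2.2]
grip_width: 0.344
finger_force: 50.8
```

```bash
python3 f.py
```

```text
pull 6.25 disp 43.81 f [ 6.9 -3.3 -2.2] w 0.34370359901757325 z 149.21063333287864 [-0.32 -0.75  0.07]
```

{"name": "arm_command", "arguments": {
  "plan": [
    {"travel": [1, 0, 0], "delta_rot": [0, 0, 0], "fingers": 0.25},
    {"travel": [2, 0, 0], "delta_rot": [0, 0, 0], "fingers": 0.25},
    {"travel": [2, 0, 0], "delta_rot": [0, 0, 0], "fingers": 0.25}
  ]
}}

```text
time: 10.5
position: [580.2, 40.2, 149.2]
ee_rot: [-0.079, 0.997, -0.0, 0.002]
force: [7.3, -2.9, -3.6]
grip_width: 0.341
finger_force: 50.7
```

```bash
python3 f.py
```

```text
pull 6.73 disp 45.68 f [ 7.3 -2.9 -3.6] w 0.3408780616347651 z 149.21900777422886 [-0.33 -0.77  0.08]
```

{"name": "arm_command", "arguments": {
  "plan": [
    {"travel": [1, 0, 0], "delta_rot": [0, 0, 0], "fingers": 0.25},
    {"travel": [2, 0, 0], "delta_rot": [0, 0, 0], "fingers": 0.25},
    {"travel": [2, 0, 0], "delta_rot": [0, 0, 0], "fingers": 0.25}
  ]
}}

```text
time: 10.75
position: [578.3, 39.9, 149.2]
ee_rot: [-0.079, 0.997, -0.0, 0.002]
force: [6.1, -3.0, -2.6]
grip_width: 0.343
finger_force: 50.7
```

{"name": "arm_command", "arguments": {
  "plan": [
    {"travel": [1, 0, 0], "delta_rot": [0, 0, 0], "fingers": 0.25},
    {"travel": [2, 0, 0], "delta_rot": [0, 0, 0], "fingers": 0.25},
    {"travel": [2, 0, 0], "delta_rot": [0, 0, 0], "fingers": 0.25}
  ]
}}

```text
time: 11.0
position: [576.3, 39.5, 149.2]
ee_rot: [-0.079, 0.997, -0.0, 0.002]
force: [7.5, -3.7, -3.8]
grip_width: 0.346
finger_force: 50.7
```

{"name": "arm_command", "arguments": {
  "plan": [
    {"travel": [1, 0, 0], "delta_rot": [0, 0, 0], "fingers": 0.25},
    {"travel": [2, 0, 0], "delta_rot": [0, 0, 0], "fingers": 0.25},
    {"travel": [2, 0, 0], "delta_rot": [0, 0, 0], "fingers": 0.25}
  ]
}}

```text
time: 11.25
position: [574.4, 39.2, 149.2]
ee_rot: [-0.079, 0.997, -0.0, 0.002]
force: [7.0, -3.0, -4.8]
grip_width: 0.345
finger_force: 50.7
```

{"name": "arm_command", "arguments": {
  "plan": [
    {"travel": [1, 0, 0], "delta_rot": [0, 0, 0], "fingers": 0.25},
    {"travel": [2, 0, 0], "delta_rot": [0, 0, 0], "fingers": 0.25},
    {"travel": [2, 0, 0], "delta_rot": [0, 0, 0], "fingers": 0.25}
  ]
}}

```text
time: 11.5
position: [573.2, 39.0, 149.2]
ee_rot: [-0.079, 0.997, -0.0, 0.004]
force: [11.5, -2.1, -5.8]
grip_width: 0.342
finger_force: 50.4
```

{"name": "arm_command", "arguments": {
  "plan": [
    {"travel": [1, 0, 0], "delta_rot": [0, 0, 0], "fingers": 0.25},
    {"travel": [2, 0, 0], "delta_rot": [0, 0, 0], "fingers": 0.25},
    {"travel": [2, 0, 0], "delta_rot": [0, 0, 0], "fingers": 0.25}
  ]
}}

```text
time: 11.75
position: [572.1, 38.8, 149.2]
ee_rot: [-0.079, 0.997, -0.0, 0.005]
force: [15.7, -0.9, -8.9]
grip_width: 0.344
finger_force: 50.1
```

```bash
python3 f.py
```

```text
pull 15.33 disp 53.92 f [15.7 -0.9 -8.9] w 0.34424120303344613 z 149.23389226054073 [-0.14 -1.83  0.12]
```

{"name": "arm_command", "arguments": {
  "plan": [
    {"travel": [1, 0, 0], "delta_rot": [0, 0, 0], "fingers": 0.25},
    {"travel": [1, 0, 0], "delta_rot": [0, 0, 0], "fingers": 0.25},
    {"travel": [1, 0, 0], "delta_rot": [0, 0, 0], "fingers": 0.25}
  ]
}}

```text
time: 12.0
position: [571.6, 38.7, 149.2]
ee_rot: [-0.079, 0.997, -0.0, 0.005]
force: [17.6, -1.0, -10.8]
grip_width: 0.342
finger_force: 50.1
```

```bash
python3 f.py
```

```text
pull 17.23 disp 54.47 f [ 17.6  -1.  -10.8] w 0.3417118420692708 z 149.1972205838089 [-0.1  -2.08  0.09]
```

The pull is about 17 N, so the pad is pressed about 2.3 mm. I'll release now.

{"name": "arm_command", "arguments": {
  "plan": [
    {"travel": [0, 0, 0], "delta_rot": [0, 0, 0], "fingers": 1},
    {"travel": [0, 0, 0], "delta_rot": [0, 0, 0], "fingers": 1},
    {"travel": [0, 0, 0], "delta_rot": [0, 0, 0], "fingers": 1},
    {"travel": [0, 0, 0], "delta_rot": [0, 0, 0], "fingers": 1},
    {"travel": [0, 0, 0], "delta_rot": [0, 0, 0], "fingers": 1}
  ]
}}

```text
time: 12.42
position: [567.6, 39.0, 148.7]
ee_rot: [-0.079, 0.997, 0.0, -0.0]
force: [-0.7, 0.7, 0.7]
grip_width: 0.999
finger_force: 0.0
```

{"name": "arm_command", "arguments": {
  "plan": [
    {"travel": [0, 0, -20], "delta_rot": [0, 0, 0], "fingers": 1},
    {"travel": [0, 0, -50], "delta_rot": [0, 0, 0], "fingers": 1},
    {"travel": [0, 0, -85], "delta_rot": [0, 0, 0], "fingers": 1},
    {"travel": [0, 0, -110], "delta_rot": [0, 0, 0], "fingers": 1},
    {"travel": [0, 0, -110], "delta_rot": [0, 0, 0], "fingers": 1}
  ]
}}

```text
time: 12.83
position: [570.9, 38.5, 265.9]
ee_rot: [-0.08, 0.997, -0.001, 0.006]
force: [0.3, -0.0, 0.3]
grip_width: 1.0
finger_force: 0.0
```

{"name": "arm_command", "arguments": {
  "plan": [
    {"travel": [30, 0, 0], "delta_rot": [0, 0, 0], "fingers": 1},
    {"travel": [70, 0, 0], "delta_rot": [0, 0, 0], "fingers": 1},
    {"travel": [110, 0, 0], "delta_rot": [0, 0, 0], "fingers": 1},
    {"travel": [130, 0, 0], "delta_rot": [0, 0, 0], "fingers": 1},
    {"travel": [130, 0, 0], "delta_rot": [0, 0, 0], "fingers": 1}
  ]
}}

```text
time: 13.25
position: [436.2, 18.3, 257.8]
ee_rot: [-0.079, 0.997, 0.0, -0.001]
force: [-0.7, -0.4, 0.7]
grip_width: 1.001
finger_force: 0.0
```

```bash
python3 - <<'E'
from h import *
from workcell import imaging
s=imaging.capture("scene")
cv2.imwrite("pics/sc3c.png",cv2.resize(s["img"][190:290,250:380,::-1],(780,600),interpolation=2))
E
```

```text
(no output)
```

View pics/sc3c.png

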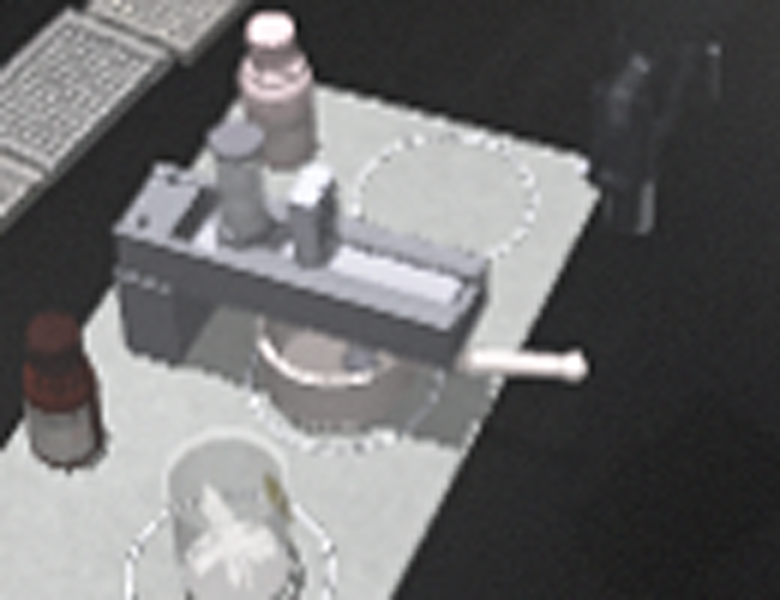

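The tab at (312,215) is back home, the grey ball shows inside the casserole at (357,357), and the casserole still stands in the ring. The gripper is clear.

```bash
python3 -c "
from workcell import ctrl;print(ctrl.job_done())"
```

```text
the job is handed in; nothing more can be done
None
```

The job is handed in; no verdict came back. The casserole stands released in the middle ring (about 3 mm off centre by my measurement), the slide was pressed about 2.3 mm into the pad and returned home on release, and the last picture shows the ball in the casserole.

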